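# Press-test the shelf tongues and stand the salt pig on the sound one

### The job

Find the sound one of the three steel shelf tongues on the magnetic strip: with closed fingers press a tongue down at the middle of its length with 10 N and judge how far it gives (the sound one about 3 mm, the two tired ones over 8 mm), going on to the next until you have found it; hold the 10 N steadily on the sound one for a full second, and never load a tongue with more than 20 N, which would bend it. Only then lift the salt pig by its knob and set it down gently, upright, over the middle of the sound tongue and let go. Do not set it on a tired tongue, and leave all the other things where they are.

Things in the scene. Friction and masses are not known exactly. Their poses are not given: they have to be found in the camera images.
- tongue_a: one of three look-alike steel shelf tongues: level plate 130 mm long, 80 wide, 4 thick, sticking out of a black clamp on an upright steel strip (430 mm long, top edge 145 mm above the counter), sprung at its root. Origin at the root, mid-thickness, 103 to 121 mm up; x to the strip (free end at x = -130 mm), y along the strip, z up. 130 mm apart; letters tell neither place nor springiness
- tongue_a_mid (a point): centre of the top face of tongue_a, half-way along it (65 mm from root and free end), marked by an embossed ring 24 mm across; axes as the tongue. The one sound tongue gives 2 to 3 mm here under 10 N, the two tired ones more than 8 mm, each roughly in proportion to the force
- tongue_b: one of three look-alike steel shelf tongues: level plate 130 mm long, 80 wide, 4 thick, sticking out of a black clamp on an upright steel strip (430 mm long, top edge 145 mm above the counter), sprung at its root. Origin at the root, mid-thickness, 103 to 121 mm up; x to the strip (free end at x = -130 mm), y along the strip, z up. 130 mm apart; letters tell neither place nor springiness
- tongue_b_mid (a point): centre of the top face of tongue_b, half-way along it (65 mm from root and free end), marked by an embossed ring 24 mm across; axes as the tongue. The one sound tongue gives 2 to 3 mm here under 10 N, the two tired ones more than 8 mm, each roughly in proportion to the force
- tongue_c: one of three look-alike steel shelf tongues: level plate 130 mm long, 80 wide, 4 thick, sticking out of a black clamp on an upright steel strip (430 mm long, top edge 145 mm above the counter), sprung at its root. Origin at the root, mid-thickness, 103 to 121 mm up; x to the strip (free end at x = -130 mm), y along the strip, z up. 130 mm apart; letters tell neither place nor springiness
- tongue_c_mid (a point): centre of the top face of tongue_c, half-way along it (65 mm from root and free end), marked by an embossed ring 24 mm across; axes as the tongue. The one sound tongue gives 2 to 3 mm here under 10 N, the two tired ones more than 8 mm, each roughly in proportion to the force
- pig_knob (a point): salt pig: loose white ceramic pot, 0.35 to 0.6 kg, 76 mm across, 123 tall, foot 56 across, a round mouth sticking out 46 mm from its axis to its -x side (up to 69 mm high), on top an upright round grip knob 24 mm in diameter, 86 to 123 mm above its underside. The point lies in the knob on the pot's axis, 106 mm above the underside; z is the axis, up
- bowl: bystander: glass bowl 120 mm across, 60 mm high; origin under its centre
- garlic_press: bystander: black plastic garlic press lying flat, 180 mm long, 50 mm wide, 26 mm high; origin on the counter near its middle, x along it
- pepper_mill: bystander: dark wooden pepper mill 168 mm tall, 54 mm across; origin under its centre
- jar: bystander: amber glass jar 110 mm tall, 72 mm across; origin under its centre
Mind the look-alikes: they are no part of the job. Leave any blue, red or turquoise look-alike of the part that bears pig_knob alone.

How it is judged:
On the way:
1. a tongue is pressed by the fingers at mid-span with 10 N (7.5 to 12.5 N) for 0.7 s and proves sound (gives less than 5 mm), while the salt pig still stands where it was (((contact force between the fingers and tongue_a between 7.5 and 12.5 N and horizontal distance between the grasp point and tongue_a_mid below 0.025 m and distance of tongue_a_mid from where it was at the start of the episode below 0.005 m) or (contact force between the fingers and tongue_b between 7.5 and 12.5 N and horizontal distance between the grasp point and tongue_b_mid below 0.025 m and distance of tongue_b_mid from where it was at the start of the episode below 0.005 m) or (contact force between the fingers and tongue_c between 7.5 and 12.5 N and horizontal distance between the grasp point and tongue_c_mid below 0.025 m and distance of tongue_c_mid from where it was at the start of the episode below 0.005 m)) and distance of pig_knob from where it was at the start of the episode below 0.02 m), for 0.7 s.
At the end, for the whole second after the job is handed in: the salt pig stands released, at rest and upright (within 0.12 rad) on the sound tongue (the one that gives less than 2.4 mm under it), its axis within 22 mm of the tongue's middle (((contact force between salt_pig and tongue_a above 2 N and horizontal distance between pig_knob and tongue_a_mid below 0.022 m and distance of tongue_a_mid from where it was at the start of the episode below 0.0024 m and z of pig_knob in the frame of tongue_a_mid between 0.095 and 0.115 m) or (contact force between salt_pig and tongue_b above 2 N and horizontal distance between pig_knob and tongue_b_mid below 0.022 m and distance of tongue_b_mid from where it was at the start of the episode below 0.0024 m and z of pig_knob in the frame of tongue_b_mid between 0.095 and 0.115 m) or (contact force between salt_pig and tongue_c above 2 N and horizontal distance between pig_knob and tongue_c_mid below 0.022 m and distance of tongue_c_mid from where it was at the start of the episode below 0.0024 m and z of pig_knob in the frame of tongue_c_mid between 0.095 and 0.115 m)) and angle between pig_knob's own z axis and vertical below 0.12 rad and linear speed of salt_pig below 0.02 m/s); the robot touches nothing.
It fails at once if a tongue is loaded with more than 20 N (contact force between anything else and tongue_a above 20 N or contact force between anything else and tongue_b above 20 N or contact force between anything else and tongue_c above 20 N).
It fails at once if the salt pig is set on a tired tongue (one that gives over 3 mm under less than 8 N) ((contact force between salt_pig and tongue_a between 1 and 8 N and distance of tongue_a_mid from where it was at the start of the episode above 0.003 m) or (contact force between salt_pig and tongue_b between 1 and 8 N and distance of tongue_b_mid from where it was at the start of the episode above 0.003 m) or (contact force between salt_pig and tongue_c between 1 and 8 N and distance of tongue_c_mid from where it was at the start of the episode above 0.003 m)).
It fails at once if the salt pig is tipped by more than 0.5 rad (angle between pig_knob's own z axis and vertical above 0.5 rad).
It fails at once if a bystander is moved by more than 30 mm or tipped (distance of any of bowl, garlic_press, pepper_mill, jar from where it was at the start of the episode above 0.03 m or angle between any of bowl, garlic_press, pepper_mill, jar's own z axis and vertical above 0.4 rad).
It also fails if it takes over 72 s, if anything falls off the work surface, if the arm or the gripper's body presses on something with over 40 N, if the wrist force passes 120 N, or if a joint passes its speed limit or range.

### The arm

A 7-joint arm with a two-finger parallel gripper is mounted at the origin on the work surface. World frame = base frame: x ahead of the robot, y to its left, z up, the work surface at z = 0. Lengths are in m, angles in rad, forces in N, time in s.
With the tool pointing down it reaches from about 0.4 to 0.85 m from the base axis. Payload 10.4 kg.
Tool frame: the origin (TCP) lies between the finger pads; the fingertips stand 19 mm ahead of it and the grasp point (between the pads) is the TCP; x points along the fingers, y is the direction in which the jaws open and shut, and the axes are right-handed (so a half turn about x gives the same grasp; the last joint's range is limited). The gripper opens to 87 mm and grips with 3 to 60 N. Pads are 19 mm wide; open, the fingers measure 117 mm over their backs; the gripper's body (75 mm by 190 mm) begins 51 mm behind the grasp point.
Start: joints at [-1.343, 0.332, -0.065, 1.46, 0.022, 1.35, -0.088], TCP at [0.155, 0.605, 0.242] pointing down, gripper open.
Joint ranges: [-2.6, 2.6], [-0.5, 2.12], [-1.47, 1.34], [0.16, 2.42], [-1.27, 4.41], [0.06, 2.06], [-2.6, 2.6]. Speed limits (rad/s): [2.22, 2.22, 2.79, 2.79, 3.14, 3.14, 3.14].

### API

Orientations are given as a unit quaternion [x, y, z, w].
In Python, from bench import r gives the robot as it stands.
- The arm moves only by the tool drive_tool, never from a script. Its argument "motion" is a list of rows, each a list of 4 numbers: the shift along the tool's x, y, z in cm, then the turn about the tool's x in units of 5 degrees (1.0 is 5 degrees). In form: [[tx, ty, tz, twist], ...]. A call has 1 to 20 rows; each row is the pose to reach, as a shift and turn from the pose commanded when the call began, along the tool's axes at that moment; what a row does not reach only later rows make up. A row lasts 1/12 s, in which the tool goes at most 41.7 mm and 7.16 degrees, less where a joint would pass 70% of its speed; a pose out of reach is approached as far as the arm can. A call with a gripper value outside its range is refused whole. "grip" is the closure in counts, from 0 (fully open) to 255 (shut), set as the call begins (left out, the last holds). The fingers move at their own pace and stop on an object; "force" is the grip in N (left out, the last holds). Time passes only in rows, so rows that repeat a pose let the fingers close. It gives the time, the measured TCP pose, the force and the opening at its end, in the units of the state.
- r.read_state(): the state, without advancing time (a new reading comes with each control period).
- r.camera(name): name is "scene" or "top" or "wrist"; returns the picture (420x560x3 uint8, red, green, blue); there is no depth.
- r.calibration(name): a dict with "fx", "fy", "cx", "cy" (pixels), "xyz" and "orientation" of the camera in the world. Camera axes: x right, y up, looking along -z (the intrinsics and any distortion apply to the point x, -y, -z); pixel columns grow to the right and rows downward; lengths in m; the calibration is good to about 2 mm. The wrist camera is an equidistant fisheye: a pixel r from the principal point sees the ray r / f radians off the axis. A picture is of the moment at which its call begins: read the wrist's pose just before it. calibration takes no time and is no camera call; for the wrist camera it gives the pose at the moment of the call.
- r.close_job(): hands the job in, once; it reports no verdict.
The state is a dict: "time": time; "joint_positions": joint angles; "joint_vel": joint speeds; "joint_torque": joint torques, N m; "ee_pos": TCP position; "eef_rot": TCP orientation; "ft_force": force on the tool from outside, world axes, zero at the start; "torque": the same for the moment, N m; "width": finger opening in m.
Only numpy, scipy, OpenCV 4.12 (cv2) and the standard library are available. Lean on these libraries where they do the work, as an engineer would, in place of code of your own. Each camera call takes 0.05 s, during which the arm holds its last target.

## Working session

There is one attempt and no reset: what is moved stays moved. The work goes in short steps, Python scripts to look and compute and a tool call to move; the robot and the scene stay as the last step left them, time stands still between calls to the robot, and variables do not carry over. Pictures are saved under pics/ and viewed, and the job is handed in when it is done.

Besides the shell and the picture viewer there is one more tool, called after "Request:" by a JSON object that holds its "op" and its "data". drive_tool: Moves the arm, as the interface text tells. Its arguments: {"type":"object","properties":{"motion":{"type":"array","items":{"type":"array","items":{"type":"number"}}},"grip":{"type":"number"},"force":{"type":"number"}},"required":["motion"]}

```bash
mkdir -p pics; ls
python3 - <<'E'
from bench import r
import cv2
s=r.read_state();print({k:(v if not hasattr(v,'__len__') else [round(float(x),3) for x in v]) for k,v in s.items()})
for n in ["scene","top","wrist"]:
    print(n,r.calibration(n))
    cv2.imwrite(f"pics/{n}0.png",r.camera(n)[:,:,::-1])
E
```

```text
pics
{'time': 0.0, 'joint_positions': [-1.343, 0.333, -0.065, 1.461, 0.022, 1.35, -0.089], 'joint_vel': [-0.001, -0.0, 0.001, -0.0, -0.001, 0.0, 0.0], 'joint_torque': [-0.0, -62.327, 0.024, -38.991, -0.061, 0.04, 0.0], 'ee_pos': [0.155, 0.605, 0.241], 'eef_rot': [0.088, 0.702, -0.089, 0.702], 'ft_force': [-0.607, 0.359, 0.331], 'torque': [0.013, 0.005, 0.038], 'width': 0.08680796721254277}
scene {'fx': 387.7206846593367, 'fy': 387.7206846593367, 'cx': 277.16919544512535, 'cy': 205.43382187621268, 'xyz': array([ 0.99893648, -0.2718222 ,  0.7742082 ]), 'orientation': array([0.29177894, 0.17629611, 0.47661028, 0.81032547])}
top {'fx': 389.40826927863515, 'fy': 389.40826927863515, 'cx': 280.55664825624063, 'cy': 210.00616770647736, 'xyz': array([0.36059049, 0.01438202, 1.08334353]), 'orientation': array([ 0.05629327, -0.05629104, -0.69452892,  0.71504683])}
wrist {'fx': 325.19226210127806, 'fy': 325.19226210127806, 'cx': 283.81758332102, 'cy': 208.98092497039613, 'xyz': array([0.0879718 , 0.62326967, 0.38398768]), 'orientation': array([-0.1035293 , -0.07966768,  0.6075375 ,  0.78347491])}
```

View pics/scene0.png

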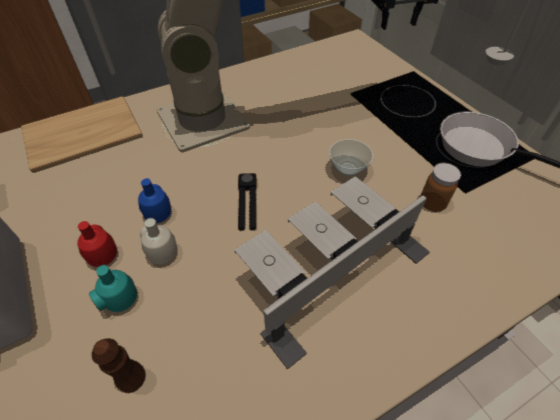

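View pics/top0.png

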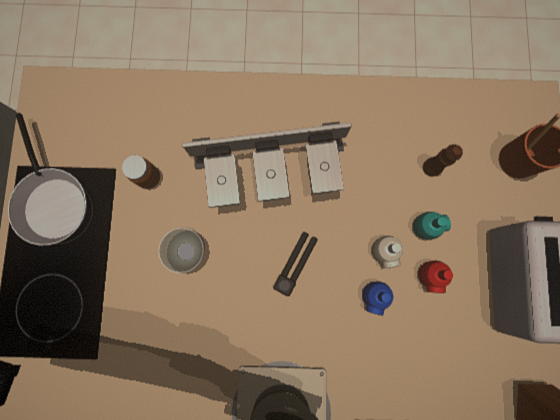

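View pics/wrist0.png

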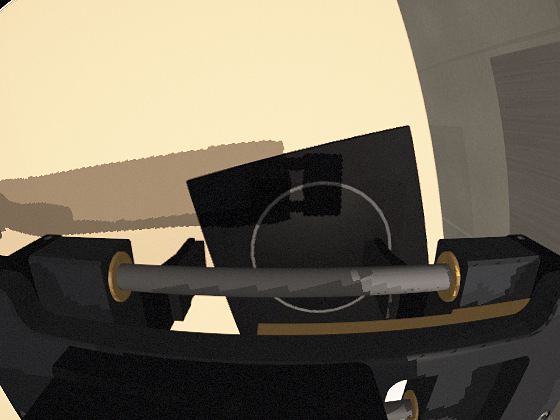

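Scene/top views: the look-alikes for the pig are white (scene 157,243 / top 388,250), blue (154,203 / 378,297), red (97,245 / 435,276) and teal (115,290 / 432,225). I choose the white one. The three ring marks are at top (222,180), (271,174), (324,167).

Run:
```python
import cv2,numpy as np
s=cv2.imread("pics/scene0.png");t=cv2.imread("pics/top0.png")
a=cv2.resize(s[210:275,130:190],None,fx=6,fy=6,interpolation=cv2.INTER_CUBIC)
b=cv2.resize(t[225:280,360:415],None,fx=7,fy=7,interpolation=cv2.INTER_CUBIC)
h=max(a.shape[0],b.shape[0]);f=lambda i:cv2.copyMakeBorder(i,0,h-i.shape[0],0,5,0)
cv2.imwrite("pics/pigc.png",np.hstack([f(a),f(b)]))
a=cv2.resize(s[170:310,230:410],None,fx=4,fy=4,interpolation=cv2.INTER_CUBIC)
b=cv2.resize(t[115:215,180:355],None,fx=4.5,fy=4.5,interpolation=cv2.INTER_CUBIC)
cv2.imwrite("pics/ts.png",a);cv2.imwrite("pics/tt.png",b)
```

```text
(no output)
```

View pics/pigc.png

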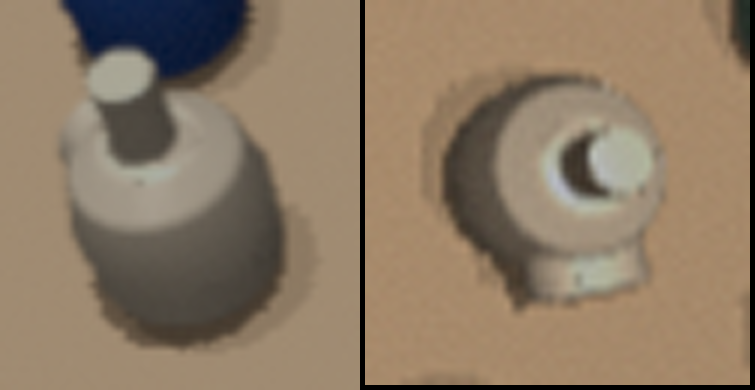

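View pics/ts.png

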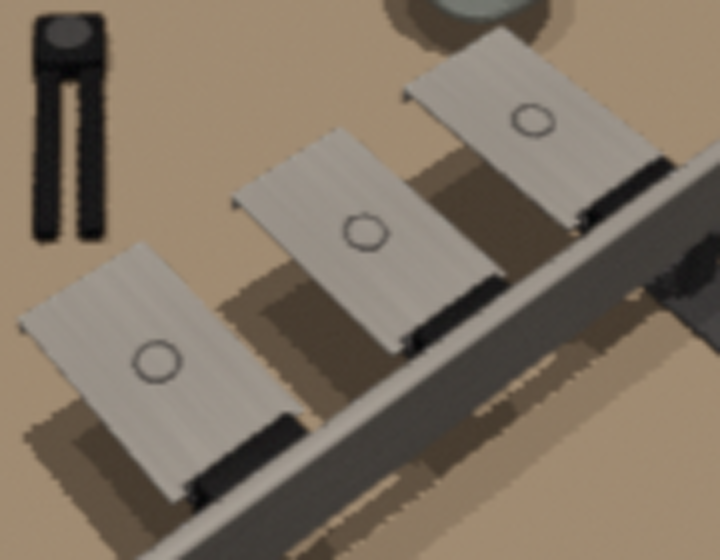

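View pics/tt.png

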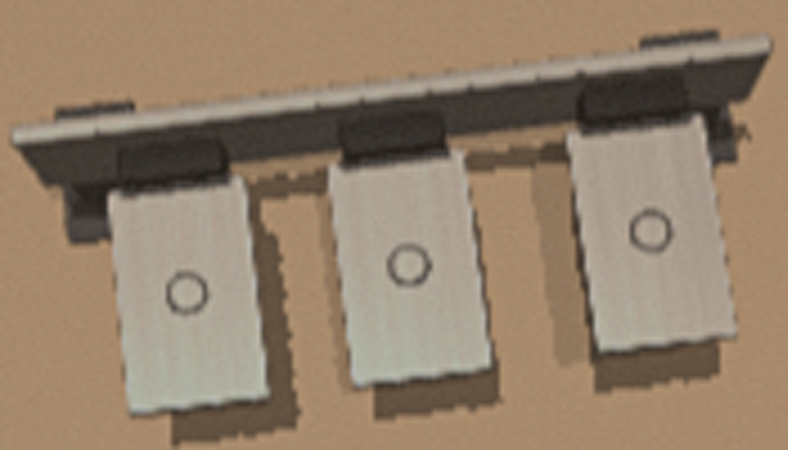

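The crops confirm that the target is the plain white pot, with its mouth toward the base. The knob top is at scene (150.3,222.5) / top (396.4,247.9). The rings read cleanly in both views.

```bash
cat > h.py <<'E'
import numpy as np
from scipy.spatial.transform import Rotation as R
from bench import r
def ray(n,u,v,c=None):
    c=c or r.calibration(n)
    d=np.array([(u-c['cx'])/c['fx'],-(v-c['cy'])/c['fy'],-1.0])
    d=R.from_quat(c['orientation']).apply(d);return np.array(c['xyz']),d/np.linalg.norm(d)
def tri(a,b):
    (p,d),(q,e)=ray(*a),ray(*b)
    s,t=np.linalg.lstsq(np.stack([d,-e],1),q-p,rcond=None)[0]
    return (p+s*d+q+t*e)/2,np.linalg.norm(p+s*d-q-t*e)
def plane(n,u,v,z):
    p,d=ray(n,u,v);return p+d*(z-p[2])/d[2]
def totool(dw):
    s=r.read_state();return R.from_quat(s['eef_rot']).inv().apply(dw)*100
E
python3 - <<'E'
from h import *
np.set_printoptions(precision=4,suppress=True)
S=[(363.25,200),(321.25,228),(269.25,260.25)];T=[(221.6,180.1),(270.9,173.9),(324.7,166.3)]
m=[]
for s,t in zip(S,T):
    p,e=tri(("scene",*s),("top",*t));print(p,e);m.append(p)
print(np.linalg.norm(m[0]-m[1]),np.linalg.norm(m[1]-m[2]),'yaw of line',np.degrees(np.arctan2(*(m[0]-m[2])[:2])))
p,e=tri(("scene",150.3,222.5),("top",396.4,247.9));print('knobtop',p,e, plane("top",396.4,247.9,.123),plane("scene",150.3,222.5,.123))
print("jar",plane("top",134,165,.11),"bowl",plane("top",182,250,.06),'mill',plane("top",453,152,.168),"press",plane("top",297,264,.02))
for n,u,v in [("blue",384,295),("red",444,274),("teal",446,223)]: print(n,plane("top",u,v,.123))
print("tool axes in world (cols)\n",R.from_quat(r.read_state()['eef_rot']).as_matrix())
E
```

```text
[0.5907 0.1702 0.108 ] 2.1313499564153717e-05
[0.6107 0.0442 0.1084] 3.6086809061252883e-06
[ 0.6323 -0.0929  0.1177] 0.0001111606998945974
0.1275720428096873 0.13916813344540516 yaw of line -8.99948604694107
knobtop [ 0.4291 -0.2708  0.1219] 0.001178765319809845 [ 0.4289 -0.2711  0.123 ] [ 0.4304 -0.2703  0.123 ]
jar [0.6234 0.3976 0.11  ] bowl [0.4116 0.2715 0.06  ] mill [ 0.6634 -0.4002  0.168 ] press [ 0.3849 -0.0319  0.02  ]
blue [ 0.3145 -0.239   0.123 ]
red [ 0.3688 -0.3859  0.123 ]
teal [ 0.4943 -0.3956  0.123 ]
tool axes in world (cols)
 [[-0.0002  0.2481  0.9687]
 [-0.001   0.9687 -0.2481]
 [-1.     -0.001   0.    ]]
```

Measured positions agree with the description: ring heights are 108–118 mm (105–123 expected), the knob top is at 122 mm (123 expected), and spacing is about 130 mm. I'll move above the first tongue (y=+0.17), closing the fingers on the way.

Request:
{"op": "drive_tool", "data": {"motion": [[0,-0.8,1.3,0],[0,-2,3.5,0],[0,-4,6.7,0],[0,-6,10,0],[0,-8,13.5,0],[0,-10,17,0],[0,-12,20.3,0],[0,-14,23.7,0],[0,-16,27,0],[0,-18,30.5,0],[0,-20,34,0],[0,-22,37,0],[0,-24,40.5,0],[0,-26,44,0],[0,-28,47.4,0],[0,-29.5,50,0],[0,-30.6,51.8,0],[0,-31.1,52.8,0],[0,-31.3,53,0],[0,-31.3,53,0]], "grip": 255, "force": 20}}

```text
time: 1.82
ee_pos: [0.5906, 0.1705, 0.2413]
eef_rot: [0.089, 0.702, -0.089, 0.701]
ft_force: [0.7, -0.4, 0.0]
width: 0.0009
```

Run:
```python
from h import *
import cv2
np.set_printoptions(precision=4,suppress=True)
s=r.read_state();print(s['time'],s['ee_pos'],s['ft_force'],s['width'],s['joint_positions']); print(totool(np.array([.5907,.1702,.127])-s['ee_pos']))
cv2.imwrite("pics/w1.png",r.camera("wrist")[:,:,::-1])
```

```text
1.8167 [0.5906 0.1705 0.2413] [ 0.7168 -0.4438  0.0368] 0.0008512570373625839 [-0.62    0.3133  0.3336  1.508  -0.1042  1.3384  1.042 ]
[11.4304 -0.029   0.0283]
```

View pics/w1.png

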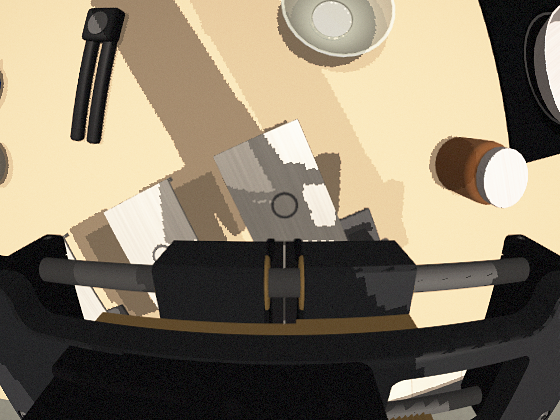

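Wrist view: the ring lies at about (285,205), just ahead of the fingertips. I'll check it by casting a fisheye ray, then descend.

```bash
cat >> h.py <<'E'
def wplane(u,v,z,c=None):
    c=c or r.calibration('wrist')
    x,y=(u-c['cx'])/c['fx'],(v-c['cy'])/c['fy'];t=np.hypot(x,y);k=np.sin(t)/t if t>1e-9 else 1
    d=R.from_quat(c['orientation']).apply([x*k,-y*k,-np.cos(t)]);p=np.array(c['xyz']);return p+d*(z-p[2])/d[2]
E
python3 -c "
from h import *
print(wplane(285,205,.108))"
```

```text
[0.59146738 0.17324448 0.108     ]
```

Request:
{"op": "drive_tool", "data": {"motion": [[1,0,0,0],[2.5,0,0,0],[4.5,0,0,0],[6.5,0,0,0],[8,0,0,0],[9,0,0,0],[9.7,0,0,0],[10,0,0,0],[10,0,0,0]]}}

```text
time: 2.62
ee_pos: [0.5905, 0.1711, 0.1412]
eef_rot: [0.088, 0.702, -0.088, 0.701]
ft_force: [-0.2, -0.1, -0.4]
width: 0.0003
```

Request:
{"op": "drive_tool", "data": {"motion": [[0.2,0,0,0],[0.4,0,0,0],[0.6,0,0,0],[0.8,0,0,0],[0.9,0,0,0],[1.0,0,0,0],[1.1,0,0,0],[1.2,0,0,0],[1.2,0,0,0]]}}

```text
time: 3.37
ee_pos: [0.5908, 0.1707, 0.1293]
eef_rot: [0.088, 0.702, -0.088, 0.701]
ft_force: [-0.4, 0.6, 1.1]
width: 0.0003
```

Request:
{"op": "drive_tool", "data": {"motion": [[0.05,0,0,0],[0.1,0,0,0],[0.15,0,0,0],[0.2,0,0,0],[0.2,0,0,0]]}}

```text
time: 3.78
ee_pos: [0.5908, 0.1707, 0.1274]
eef_rot: [0.088, 0.702, -0.088, 0.702]
ft_force: [-0.7, 0.3, 1.0]
width: 0.0001
```

Request:
{"op": "drive_tool", "data": {"motion": [[0.05,0,0,0],[0.1,0,0,0],[0.15,0,0,0],[0.2,0,0,0],[0.2,0,0,0]]}}

```text
time: 4.2
ee_pos: [0.5909, 0.1707, 0.1255]
eef_rot: [0.088, 0.702, -0.088, 0.702]
ft_force: [-0.6, 0.2, 1.6]
width: 0.0005
```

Request:
{"op": "drive_tool", "data": {"motion": [[0.05,0,0,0],[0.1,0,0,0],[0.1,0,0,0]]}}

```text
time: 4.45
ee_pos: [0.5909, 0.1707, 0.1246]
eef_rot: [0.088, 0.702, -0.088, 0.702]
ft_force: [-1.1, 0.5, 2.6]
width: 0.0005
```

Request:
{"op": "drive_tool", "data": {"motion": [[0.05,0,0,0],[0.1,0,0,0],[0.1,0,0,0]]}}

```text
time: 4.7
ee_pos: [0.5909, 0.1707, 0.1236]
eef_rot: [0.088, 0.702, -0.088, 0.702]
ft_force: [-1.0, -0.3, 2.3]
width: 0.0005
```

Request:
{"op": "drive_tool", "data": {"motion": [[0.05,0,0,0],[0.1,0,0,0],[0.1,0,0,0]]}}

```text
time: 4.95
ee_pos: [0.5909, 0.1708, 0.1226]
eef_rot: [0.088, 0.701, -0.088, 0.702]
ft_force: [-0.8, 0.0, 4.1]
width: 0.0004
```

Request:
{"op": "drive_tool", "data": {"motion": [[0.05,0,0,0],[0.1,0,0,0],[0.1,0,0,0]]}}

```text
time: 5.2
ee_pos: [0.591, 0.1708, 0.1217]
eef_rot: [0.089, 0.701, -0.088, 0.702]
ft_force: [-1.6, -1.2, 5.9]
width: 0.0004
```

Request:
{"op": "drive_tool", "data": {"motion": [[0.05,0,0,0],[0.1,0,0,0],[0.15,0,0,0],[0.2,0,0,0],[0.2,0,0,0]]}}

```text
time: 5.62
ee_pos: [0.5911, 0.1708, 0.12]
eef_rot: [0.089, 0.701, -0.088, 0.702]
ft_force: [-1.7, -1.1, 8.0]
width: 0.0005
```

Request:
{"op": "drive_tool", "data": {"motion": [[0.05,0,0,0],[0.1,0,0,0],[0.15,0,0,0],[0.2,0,0,0],[0.2,0,0,0]]}}

```text
time: 6.03
ee_pos: [0.5912, 0.1708, 0.1183]
eef_rot: [0.089, 0.701, -0.088, 0.702]
ft_force: [-2.7, -0.9, 9.8]
width: 0.0006
```

At 9.8 N it has given about 9 mm since contact near TCP z=0.127, so this tongue is tired. On to the middle one.

Request:
{"op": "drive_tool", "data": {"motion": [[-0.3,0,0,0],[-1,0,0,0],[-2.5,0,0,0],[-4,-0.8,0.3,0],[-4.5,-2.5,1,0],[-4.5,-5,2.1,0],[-4.5,-7.5,3.2,0],[-4.5,-10,4.2,0],[-4.5,-11.3,4.8,0],[-4.5,-11.8,5,0],[-4,-11.8,5,0],[-3,-11.8,5,0],[-2.3,-11.8,5,0],[-2,-11.8,5,0],[-2,-11.8,5,0]]}}

```text
time: 7.28
ee_pos: [0.6091, 0.0452, 0.1359]
eef_rot: [0.088, 0.702, -0.088, 0.701]
ft_force: [-0.2, 0.2, 0.3]
width: 0.0007
```

Run:
```python
from h import *
import cv2
c=r.calibration('wrist');print(r.read_state()['ft_force'])
cv2.imwrite("pics/w2.png",r.camera("wrist")[:,:,::-1])
```

```text
[-0.2274445   0.19122857  0.30643194]
```

View pics/w2.png

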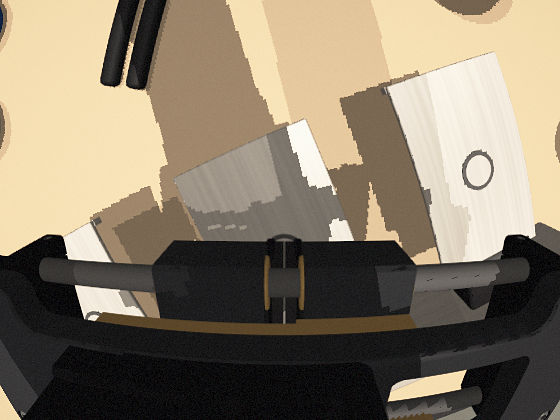

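Wrist view: the ring arc peeks out at (285,238), directly at the fingertips, so the tip is on the mark. Lowering gently.

Request:
{"op": "drive_tool", "data": {"motion": [[0.1,0,0,0],[0.2,0,0,0],[0.3,0,0,0],[0.4,0,0,0],[0.5,0,0,0],[0.6,0,0,0],[0.7,0,0,0],[0.7,0,0,0]]}}

```text
time: 8.0
ee_pos: [0.6099, 0.044, 0.1303]
eef_rot: [0.088, 0.702, -0.088, 0.701]
ft_force: [-0.5, 0.2, -0.4]
width: 0.0008
```

Request:
{"op": "drive_tool", "data": {"motion": [[0.05,0,0,0],[0.1,0,0,0],[0.1,0,0,0]]}}

```text
time: 8.25
ee_pos: [0.61, 0.0441, 0.1295]
eef_rot: [0.088, 0.702, -0.088, 0.702]
ft_force: [-0.3, 1.1, 0.0]
width: 0.0007
```

Request:
{"op": "drive_tool", "data": {"motion": [[0.05,0,0,0],[0.1,0,0,0],[0.1,0,0,0]]}}

```text
time: 8.5
ee_pos: [0.6099, 0.0441, 0.1284]
eef_rot: [0.088, 0.702, -0.088, 0.702]
ft_force: [-0.7, 0.2, 0.1]
width: 0.0005
```

Request:
{"op": "drive_tool", "data": {"motion": [[0.05,0,0,0],[0.1,0,0,0],[0.1,0,0,0]]}}

```text
time: 8.75
ee_pos: [0.6099, 0.0441, 0.1274]
eef_rot: [0.088, 0.702, -0.088, 0.702]
ft_force: [0.2, 0.2, 0.3]
width: 0.0007
```

Request:
{"op": "drive_tool", "data": {"motion": [[0.05,0,0,0],[0.1,0,0,0],[0.1,0,0,0]]}}

```text
time: 9.0
ee_pos: [0.61, 0.044, 0.1267]
eef_rot: [0.089, 0.702, -0.088, 0.702]
ft_force: [-1.2, -0.8, 1.6]
width: 0.0002
```

Request:
{"op": "drive_tool", "data": {"motion": [[0.05,0,0,0],[0.1,0,0,0],[0.1,0,0,0]]}}

```text
time: 9.25
ee_pos: [0.61, 0.044, 0.1258]
eef_rot: [0.089, 0.701, -0.088, 0.702]
ft_force: [-2.0, -1.0, 5.7]
width: 0.0006
```

Request:
{"op": "drive_tool", "data": {"motion": [[0.05,0,0,0],[0.1,0,0,0],[0.1,0,0,0]]}}

```text
time: 9.5
ee_pos: [0.6101, 0.044, 0.1252]
eef_rot: [0.089, 0.701, -0.088, 0.702]
ft_force: [-4.1, -0.3, 8.6]
width: 0.0005
```

It is stiff, about 4 N/mm, so this is the sound one. A slight further press, then hold.

Request:
{"op": "drive_tool", "data": {"motion": [[0.03,0,0,0],[0.03,0,0,0],[0.03,0,0,0],[0.03,0,0,0]]}}

```text
time: 9.83
ee_pos: [0.6101, 0.044, 0.125]
eef_rot: [0.089, 0.701, -0.088, 0.702]
ft_force: [-4.8, -0.7, 9.6]
width: 0.0004
```

Request:
{"op": "drive_tool", "data": {"motion": [[0,0,0,0],[0,0,0,0],[0,0,0,0],[0,0,0,0],[0,0,0,0],[0,0,0,0],[0,0,0,0]]}}

```text
time: 10.42
ee_pos: [0.6101, 0.044, 0.125]
eef_rot: [0.089, 0.701, -0.088, 0.702]
ft_force: [-4.5, -0.3, 8.7]
width: 0.0003
```

Request:
{"op": "drive_tool", "data": {"motion": [[0,0,0,0],[0,0,0,0],[0,0,0,0],[0,0,0,0],[0,0,0,0],[0,0,0,0],[0,0,0,0]]}}

```text
time: 11.0
ee_pos: [0.6101, 0.044, 0.125]
eef_rot: [0.089, 0.701, -0.088, 0.702]
ft_force: [-3.6, -1.5, 9.2]
width: 0.0004
```

Request:
{"op": "drive_tool", "data": {"motion": [[0,0,0,0],[0,0,0,0],[0,0,0,0],[0,0,0,0],[0,0,0,0],[0,0,0,0],[0,0,0,0]]}}

```text
time: 11.58
ee_pos: [0.61, 0.044, 0.125]
eef_rot: [0.089, 0.701, -0.088, 0.702]
ft_force: [-4.6, 0.1, 8.4]
width: 0.0002
```

Request:
{"op": "drive_tool", "data": {"motion": [[-0.2,0,0,0],[-0.8,0,0,0],[-2.5,0,0,0],[-5,0,0,0],[-8,0,0,0],[-11,0,0,0],[-12.5,0,0,0],[-13,0,0,0],[-13,0,0,0]]}}

```text
time: 12.33
ee_pos: [0.6105, 0.0441, 0.2553]
eef_rot: [0.089, 0.701, -0.088, 0.702]
ft_force: [0.7, 0.5, -1.5]
width: 0.0003
```

Run:
```python
from h import *
s=r.read_state();print(s['ee_pos'],s['joint_positions']);print(totool(np.array([.4295,-.2708,.2])-s['ee_pos']))
```

```text
[0.61049418 0.04405369 0.25527958] [-0.45871781  0.30178364  0.39226237  1.49976579 -0.1168223   1.36103362
  1.26166508]
[  5.47340106 -34.99796407  -9.72934069]
```

Held at about 9.6 N for over 1.7 s with a deflection of about 2 to 2.5 mm. Now over to the salt pig, with the fingers partly open.

Request:
{"op": "drive_tool", "data": {"motion": [[0,-1,-0.3,0],[0,-3,-0.8,0],[0,-5.5,-1.5,0],[0.5,-8.5,-2.4,0],[1,-11.5,-3.2,0],[1.5,-14.5,-4,0],[2,-17.5,-4.9,0],[2.5,-20.5,-5.7,0],[3,-23.5,-6.5,0],[3.3,-26.5,-7.4,0],[3.5,-29.5,-8.2,0],[3.7,-32,-8.9,0],[3.8,-33.8,-9.4,0],[4,-34.7,-9.6,0],[4,-35,-9.7,0],[4,-35,-9.7,0],[4,-35,-9.7,0]], "grip": 95}}

```text
time: 13.75
ee_pos: [0.4296, -0.2698, 0.2137]
eef_rot: [0.088, 0.702, -0.088, 0.701]
ft_force: [-1.0, 0.1, -0.3]
width: 0.0546
```

Run:
```python
from h import *
import cv2
s=r.read_state();print(s['ee_pos'],s['joint_positions'],s['width'])
for n in ["wrist","top","scene"]: cv2.imwrite(f"pics/{n}3.png",r.camera(n)[:,:,::-1])
```

```text
[ 0.42956365 -0.26979899  0.21369094] [-0.11640721  0.08510153  0.62536848  1.83430095 -0.05280224  1.23960057
  1.84587622] 0.054618434187433354
```

View pics/wrist3.png

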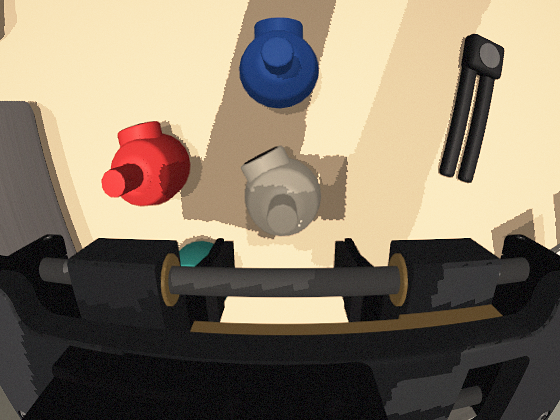

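View pics/scene3.png

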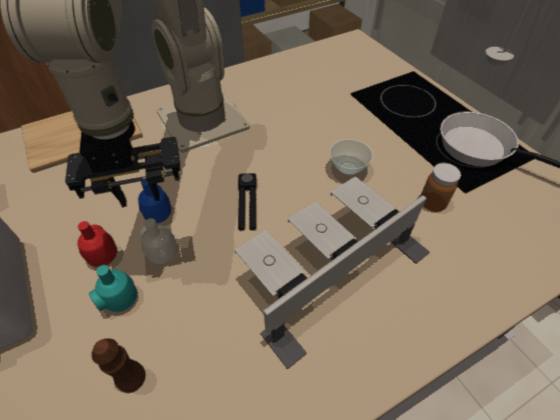

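Wrist view: the white pot's knob top is at (283,220), centred between the fingers (285). The red, blue and teal pots are clear of them.

```bash
python3 -c "
from h import *
p=wplane(283,219,.123);print(p); print(totool(np.array([*p[:2],.110])-r.read_state()['ee_pos']),totool(np.array([.4295,-.2708,.110])-r.read_state()['ee_pos']))"
```

```text
[ 0.43096645 -0.2700031   0.123     ]
[10.40756158  0.0131932   0.11394179] [ 1.04075638e+01 -1.00148530e-01 -8.56891815e-03]
```

Request:
{"op": "drive_tool", "data": {"motion": [[0.8,0,0.1,0],[2.3,0,0.1,0],[4.3,0,0.1,0],[6.3,0,0.1,0],[8,0,0.1,0],[9.2,0,0.1,0],[9.9,0,0.1,0],[10.2,0,0.1,0],[10.3,0,0.1,0],[10.3,0,0.1,0]]}}

```text
time: 14.73
ee_pos: [0.4304, -0.2712, 0.1115]
eef_rot: [0.088, 0.701, -0.088, 0.702]
ft_force: [-0.2, -0.3, 0.4]
width: 0.0549
```

Request:
{"op": "drive_tool", "data": {"motion": [[0,0,0,0],[0,0,0,0],[0,0,0,0],[0,0,0,0],[0,0,0,0],[0,0,0,0],[0,0,0,0],[0,0,0,0]], "grip": 255, "force": 30}}

```text
time: 15.4
ee_pos: [0.4301, -0.2713, 0.1113]
eef_rot: [0.088, 0.702, -0.088, 0.702]
ft_force: [-0.3, -0.2, 1.8]
width: 0.0232
```

The fingers stopped at 23 mm, which matches the knob. A gentle lift as a check.

Request:
{"op": "drive_tool", "data": {"motion": [[-0.1,0,0,0],[-0.4,0,0,0],[-0.9,0,0,0],[-1.5,0,0,0],[-2.3,0,0,0],[-3,0,0,0],[-3.4,0,0,0],[-3.5,0,0,0],[-3.5,0,0,0],[-3.5,0,0,0]], "force": 40}}

```text
time: 16.23
ee_pos: [0.4301, -0.2711, 0.1461]
eef_rot: [0.088, 0.702, -0.088, 0.702]
ft_force: [-0.6, -0.2, -6.1]
width: 0.023
```

Run:
```python
from h import *
import cv2
print(r.read_state()['ee_pos'])
im=r.camera("scene")[:,:,::-1]
cv2.imwrite("pics/s4.png",im[80:360,40:300].repeat(2,0).repeat(2,1))
```

```text
[ 0.43005407 -0.27109027  0.14606879]
```

View pics/s4.png

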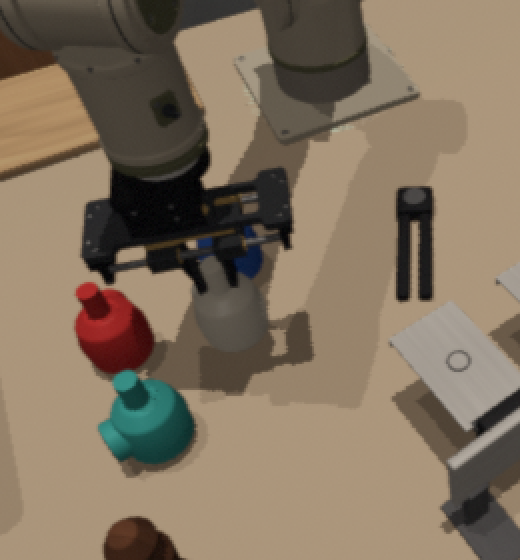

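The pig hangs upright in the grip, weighing about 6 N. Now up, then across above the middle tongue.

Request:
{"op": "drive_tool", "data": {"motion": [[-0.5,0,0,0],[-1.5,0,0,0],[-3,0,0,0],[-4.8,0,0,0],[-6.8,0,0,0],[-8.8,0,0,0],[-10.8,0,0,0],[-12.5,0,0,0],[-13.8,0,0,0],[-14.5,0,0,0],[-14.8,0,0,0],[-14.8,0,0,0]]}}

```text
time: 17.28
ee_pos: [0.4302, -0.2714, 0.2947]
eef_rot: [0.088, 0.701, -0.089, 0.702]
ft_force: [0.9, -0.2, -5.6]
width: 0.023
```

Request:
{"op": "drive_tool", "data": {"motion": [[0,0.5,0.1,0],[0,1.5,0.4,0],[0,3,0.8,0],[0,5,1.4,0],[0,7.3,2,0],[0,9.8,2.7,0],[0,12.3,3.4,0],[0,14.8,4.1,0],[0,17.3,4.8,0],[0,19.8,5.5,0],[0,22.3,6.2,0],[0,24.8,6.9,0],[0,27.3,7.6,0],[0,29.6,8.2,0],[0,31.6,8.7,0],[0,33.2,9.2,0],[0,34.3,9.5,0],[0,34.9,9.7,0],[0,35.1,9.7,0],[0,35.1,9.7,0]]}}

```text
time: 18.95
ee_pos: [0.611, 0.0447, 0.2938]
eef_rot: [0.088, 0.702, -0.089, 0.701]
ft_force: [-1.3, -1.3, -5.1]
width: 0.0228
```

Run:
```python
from h import *
import cv2
s=r.read_state();print(s['ee_pos'],s['ft_force'],s['width'],totool(np.array([.611,.045,.2176])-s['ee_pos']))
for n in ["scene","top"]:cv2.imwrite(f"pics/{n}5.png",r.camera(n)[:,:,::-1])
```

```text
[0.61098667 0.04465256 0.29381879] [-1.29387095 -1.28345223 -5.11871303] 0.022799156091340318 [ 7.62186396e+00  3.78643541e-02 -1.98542818e-03]
```

View pics/scene5.png

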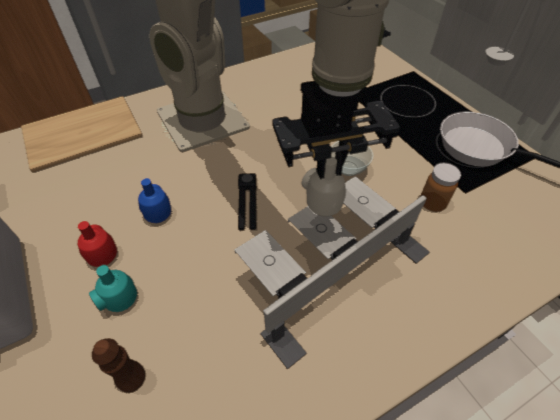

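View pics/top5.png

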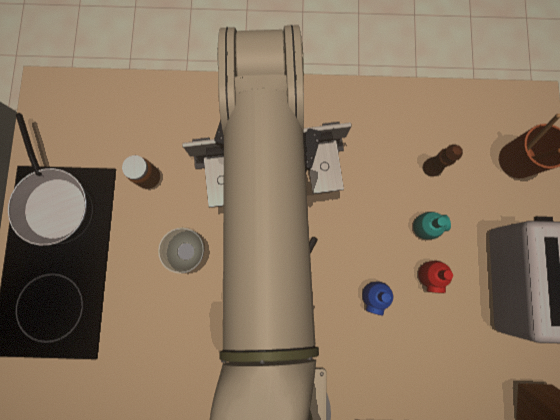

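Scene view: the pig hangs upright over the middle tongue (pot at 325,190; ring 321,228). Lowering to about 1 cm above, then creeping down.

Request:
{"op": "drive_tool", "data": {"motion": [[0.4,0,0,0],[1.1,0,0,0],[2,0,0,0],[3,0,0,0],[4,0,0,0],[5,0,0,0],[5.7,0,0,0],[6.1,0,0,0],[6.3,0,0,0],[6.3,0,0,0],[6.3,0,0,0]]}}

```text
time: 19.97
ee_pos: [0.6114, 0.0447, 0.2316]
eef_rot: [0.089, 0.701, -0.088, 0.702]
ft_force: [-0.6, -0.0, -5.4]
width: 0.0229
```

Request:
{"op": "drive_tool", "data": {"motion": [[0.1,0,0,0],[0.2,0,0,0],[0.3,0,0,0],[0.4,0,0,0],[0.5,0,0,0],[0.6,0,0,0],[0.7,0,0,0],[0.8,0,0,0],[0.9,0,0,0],[0.9,0,0,0],[0.9,0,0,0]]}}

```text
time: 20.88
ee_pos: [0.6112, 0.0448, 0.2222]
eef_rot: [0.088, 0.702, -0.088, 0.702]
ft_force: [-0.1, 0.2, -4.1]
width: 0.023
```

Request:
{"op": "drive_tool", "data": {"motion": [[0.05,0,0,0],[0.1,0,0,0],[0.1,0,0,0],[0.1,0,0,0]]}}

```text
time: 21.22
ee_pos: [0.6112, 0.0448, 0.2212]
eef_rot: [0.088, 0.702, -0.088, 0.702]
ft_force: [0.2, -0.7, -5.2]
width: 0.0229
```

Request:
{"op": "drive_tool", "data": {"motion": [[0.05,0,0,0],[0.1,0,0,0],[0.1,0,0,0],[0.1,0,0,0]]}}

```text
time: 21.55
ee_pos: [0.6112, 0.0447, 0.2202]
eef_rot: [0.088, 0.702, -0.088, 0.702]
ft_force: [0.2, 0.3, -5.0]
width: 0.0229
```

Request:
{"op": "drive_tool", "data": {"motion": [[0.05,0,0,0],[0.1,0,0,0],[0.1,0,0,0],[0.1,0,0,0]]}}

```text
time: 21.88
ee_pos: [0.6112, 0.0447, 0.2192]
eef_rot: [0.088, 0.702, -0.088, 0.702]
ft_force: [-0.2, -0.3, -5.4]
width: 0.0227
```

Request:
{"op": "drive_tool", "data": {"motion": [[0.05,0,0,0],[0.05,0,0,0],[0.05,0,0,0]]}}

```text
time: 22.13
ee_pos: [0.6113, 0.0448, 0.2189]
eef_rot: [0.088, 0.701, -0.088, 0.702]
ft_force: [-0.8, -0.4, -4.6]
width: 0.0231
```

Request:
{"op": "drive_tool", "data": {"motion": [[0.05,0,0,0],[0.05,0,0,0],[0.05,0,0,0]]}}

```text
time: 22.38
ee_pos: [0.6113, 0.0447, 0.2186]
eef_rot: [0.089, 0.701, -0.088, 0.702]
ft_force: [-1.0, -0.5, -1.5]
width: 0.0232
```

Request:
{"op": "drive_tool", "data": {"motion": [[0.04,0,0,0],[0.04,0,0,0],[0.04,0,0,0]]}}

```text
time: 22.63
ee_pos: [0.6113, 0.0447, 0.2182]
eef_rot: [0.089, 0.701, -0.088, 0.702]
ft_force: [-1.0, -0.7, 1.2]
width: 0.0229
```

The tongue now carries the full weight. Releasing.

Request:
{"op": "drive_tool", "data": {"motion": [[0,0,0,0],[0,0,0,0],[0,0,0,0],[0,0,0,0],[0,0,0,0],[0,0,0,0]], "grip": 95}}

```text
time: 23.13
ee_pos: [0.6113, 0.0448, 0.2178]
eef_rot: [0.088, 0.702, -0.088, 0.702]
ft_force: [-0.1, 0.4, -0.1]
width: 0.0516
```

Request:
{"op": "drive_tool", "data": {"motion": [[-0.3,0,0,0],[-1,0,0,0],[-2,0,0,0],[-3.5,0,0,0],[-5.5,0,0,0],[-7.5,0,0,0],[-9,0,0,0],[-10,0,0,0],[-10,-0.5,-2,0],[-10,-1,-5,0],[-10,-1,-9,0],[-10,-1,-13,0],[-10,-1,-16,0],[-10,-1,-18,0],[-10,-1,-18,0]]}}

```text
time: 24.38
ee_pos: [0.4316, 0.0809, 0.3189]
eef_rot: [0.088, 0.701, -0.087, 0.702]
ft_force: [0.5, 0.8, 0.4]
width: 0.0544
```

Run:
```python
from h import *
import cv2
s=r.read_state();print(s['time'],s['ee_pos'],s['ft_force'],s['width'])
for n in ["scene","top","wrist"]:cv2.imwrite(f"pics/{n}6.png",r.camera(n)[:,:,::-1])
```

```text
24.3833 [0.43159361 0.08093689 0.31892346] [0.45602036 0.77055308 0.40313289] 0.054382421669292906
```

View pics/scene6.png

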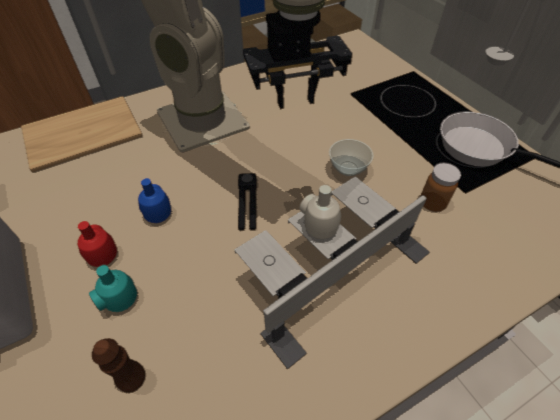

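View pics/wrist6.png

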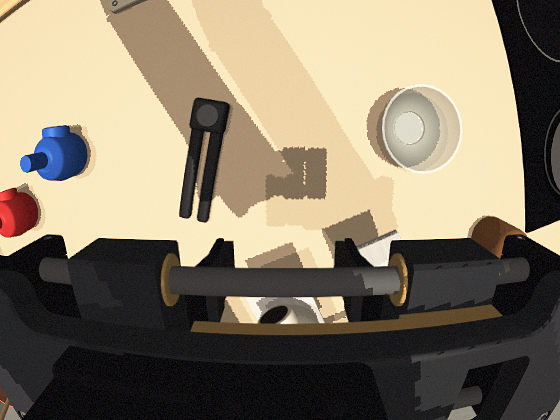

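View pics/top6.png

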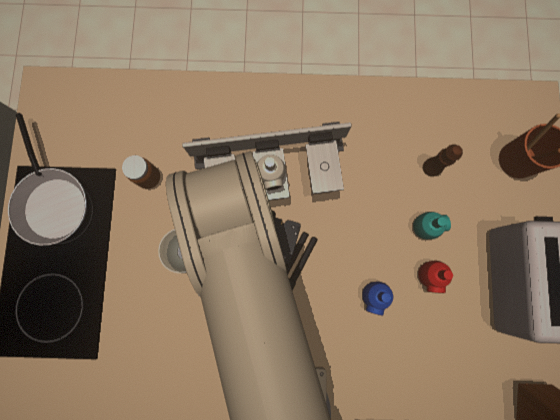

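Scene view: the pig stands upright and free on the middle tongue, with the knob top at about (324,190); in the top view it is at about (270,161). Everything else is where it was. I'll triangulate the knob as a check, then hand in.

Run:
```python
import cv2,numpy as np
s=cv2.imread("pics/scene6.png");t=cv2.imread("pics/top6.png")
cv2.imwrite("pics/c6.png",np.hstack([cv2.resize(s[180:250,290:360],(420,420)),cv2.resize(t[140:210,240:310],(420,420))][:1]+[cv2.resize(t[140:200,240:300],(360,420),interpolation=cv2.INTER_CUBIC)]))
```

```text
(no output)
```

View pics/c6.png

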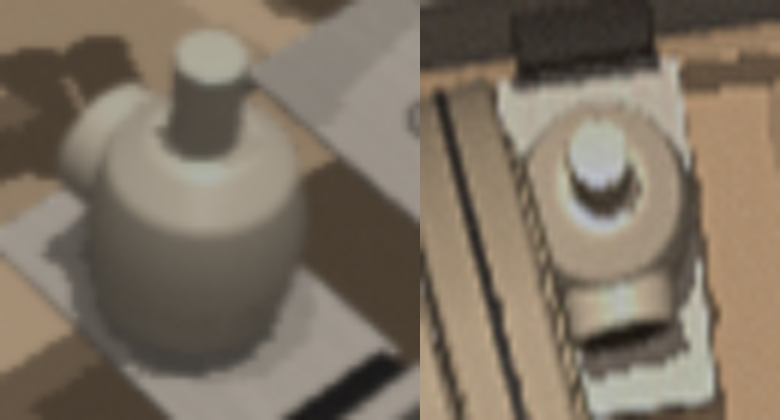

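Run:
```python
from h import *
print(tri(("scene",325.3,189.4),("top",269.7,161.6)), plane("top",269.7,161.6,.229), plane("scene",325.3,189.4,.229))
r.close_job()
```

```text
(array([0.60824301, 0.04393107, 0.22862602]), np.float64(0.0006524945952869805)) [0.60830312 0.044203   0.229     ] [0.60839688 0.04340042 0.229     ]
the job is handed in; nothing more can be done
```

The salt pig now stands upright and released on the sound tongue, which is the middle one, and the job is handed in after about 24 s on the robot clock.

- **Pressing:** The left tongue (y ≈ +0.17 m) gave about 9 mm at 9.8 N, so it was tired. The middle tongue (y ≈ +0.04 m) gave about 2 mm at roughly 9.6 N, which I held for about 1.7 s. I did not press the third tongue, since the sound one was already found.
- **Placing:** I lifted the pig by its knob (weight about 5–6 N), lowered it in small steps until the tongue carried it, then opened the fingers and backed the arm away.
- **Last checks:** The knob top triangulates to (0.608, 0.044, 0.229) m. That is about 3 mm from the tongue's middle at (0.611, 0.044) m, and close to the expected height. In the pictures the arm is clear, and every other thing still in view looks unmoved.
- **Disagreements:** The camera put the tongues 128 and 139 mm apart instead of 130 mm. During the hold, the force sensor also showed 4–5 N sideways along with the 8–10 N upward. I did not look into either.

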